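# Secure the sauce pot and hold the caddy gate ajar

## Robot

A 7-joint arm with a two-finger parallel gripper is mounted at the origin on the work surface. World frame = base frame: x ahead of the robot, y to its left, z up, the work surface at z = 0. Lengths are in m, angles in degrees, forces in N, time in s.
With the tool pointing down it reaches from about 0.35 to 0.9 m from the base axis. Payload 8.1 kg.
Tool frame: the origin (TCP) lies at the centre of the arm's flange, where the gripper is bolted on; the fingertips stand 178 mm ahead of it and the grasp point (between the pads) lies 159 mm ahead of it; z points along the fingers, y is the direction in which the jaws open and shut (so a half turn about z gives the same grasp; the last joint's range is limited). The gripper opens to 92 mm and grips with 3 to 60 N. Pads are 19 mm wide; open, the fingers measure 130 mm over their backs; the gripper's body (75 mm by 190 mm) begins 47 mm behind the grasp point.
Start: joints at [65.054, 24.895, 1.432, 90.138, -0.665, 64.973, -4.303], TCP at [0.204, -0.591, 0.405] pointing down, gripper open.
Joint ranges: [-149.89, 149.89], [-25.12, 119.58], [-72.63, 75.52], [4.76, 147.25], [-75.54, 255.54], [6.69, 114.76], [-157.13, 157.13]. Speed limits (degrees/s): [127.2, 127.2, 172.46, 172.46, 180, 180, 180].

## Interface

Orientations are given as [roll, pitch, yaw] about the fixed x, y, z axes, in that order (R = Rz(yaw) Ry(pitch) Rx(roll)).
In Python, from cell import bot, fingers, solve_ik, status, camera gives the robot as it stands. Calls block until the motion is done:
- bot.move_pose(position, orientation): joint-space move of the TCP to a pose.
- bot.move_l(position, feed=0.15, rot=None): straight line of the TCP; rot=None keeps the orientation; feed is the mean speed in m/s.
- bot.move_joints(angles): joint-space move.
- fingers.grip(opening, force=None): opening from 0.0 (shut) to 1.0 (fully open); force is the grip in N (None keeps the last); returns when the fingers have stopped.
- bot.dwell(seconds).
- solve_ik(position, orientation): joint angles nearest the present ones, or None.
- status.state(): the state.
- camera(name): name is "scene" or "top" or "wrist"; returns a dict with "image" (384x512x3 uint8, blue, green, red), "mtx" (3x3 intrinsics, pixels), "eye" and "attitude" of the camera in the world. Camera axes: x right, y down, z forward; pixel columns grow to the right and rows downward; lengths in m; the calibration is good to about 2 mm. A picture is of the moment at which its call begins. There is no depth.
A pose or a line that the arm cannot do raises bot.IKError and nothing moves.
- bot.close_job(): hands the job in, once; it reports no verdict.
The state is a dict: "time_s": time; "q": joint angles; "qvel": joint speeds; "joint_torque": joint torques, N m; "tcp_pos": TCP position; "eef_rot": TCP orientation; "ft_force": force on the tool from outside, world axes, zero at the start; "ft_torque": the same for the moment, N m; "opening": opening from 0.0 (shut) to 1.0 (fully open).
Only numpy, scipy, OpenCV 4.12 (cv2) and the standard library are available. Lean on these libraries where they do the work, as an engineer would, in place of code of your own. Each camera call takes 0.05 s, during which the arm holds its last target.

## Task

First slide the caddy's fence by its upright tab, gently, until the lidded sauce pot is pressed against the caddy's end wall and the fence's sprung plate is partly pushed in, so that the pot stays clamped when you let go of the fence. Then take the upright handle of the gate's sagging bolt, lift it so that its nose clears the keeper's bent-up lip, pull it out of the keeper, and swing the sprung gate open about 20 degrees. Finish while still holding the gate ajar, keep the pot upright and clamped, and leave the dipping dishes and the chopstick rest where they are.

Things in the scene. Friction and masses are not known exactly. Their poses are not given: they have to be found in the camera images.
- caddy: Walnut caddy fixed to the cart top, an open box 130 mm deep (its x), 300 mm wide (its y), 100 mm high; walls and floor 10 mm. Origin: centre of its underside; x to its back wall, y to the end where the gate is hinged, z up. The gate is in its front (-x) side. The pot is clamped against the inner face of the end wall, at y = -140 mm.
- keeper (a point): Top middle of the bent-up lip (24 mm long, 62 mm above the cart top) of the steel keeper, a 30 mm wide tray on the caddy's front beside the gate's free end, at x = -83, y = -116 mm in the caddy's frame. The keeper's front cheek (11 mm before this point, top 100 mm high) stops the gate opening while the bolt's nose is behind it, y below -114 mm.
- fence (a joint): Slide of the fence across the caddy, m: 0 = towards the hinge end, grows as the fence moves in the caddy's -y direction (range 0 to 0.13; starts 0 to 0.03). Rail drag 5 N; it stays where it is left. With the pot against the end wall the sprung plate just touches the pot at 0.103.
- fence_tab (a point): Grip point of the fence's upright wooden tab, 17 mm below its top and 125 mm above the cart top; the tab is 14 mm thick along the caddy's y, 24 mm wide along x, standing 50 mm above the fence board and 42 mm above the caddy's walls. Axes as the caddy's.
- plate (a joint): How far the sprung steel plate on the pot side of the fence is pushed in, m: 0 = out, 0.008 = fully in. Spring 700 N/m (about 3 N at 4 mm). The plate moves with the fence; its free face is 20 mm from the fence's middle. Pushing the pot along the floor already presses it in by 1 to 4 mm.
- pot: White ceramic lidded sauce pot standing in the caddy, 72 mm diameter, 69 mm high, about 0.2 kg. Origin: centre of its underside. Against the end wall its origin is at y = -104 mm in the caddy's frame; it starts 4 to 25 mm away from there.
- gate_leaf: Slatted walnut gate, 226 mm wide, 14 mm thick, top 100 mm above the cart top. Origin on the hinge axis at the cart top; at rest its axes are the caddy's; the gate reaches from the hinge along its own -y, its front face in its plane x = 0. The bolt is carried on its front.
- gate (a joint): Gate angle, rad: 0 = shut, grows as the free end swings out of the front (caddy's -x), clockwise from above; range 0 to 1.2. A spring pulls it shut (0.3 N m shut, 0.4 N m at 0.35).
- gate_hinge (a point): Point on the gate's vertical hinge axis, 100 mm above the cart top, at x = -65 mm, y = 130 mm in the caddy's frame.
- bolt: Steel bolt on the gate's front, a rod 12 mm thick and 182 mm long along the gate's y, 18 mm before its front face, hanging slack in two tall staples (their tops 104 mm above the cart top). Origin on the rod's axis under the upright handle, 70 mm above the cart top when it hangs. At its -y end, 67 to 79 mm from the origin, a nose hangs 19 mm below the axis, behind the keeper's lip.
- bolt_handle (a point): Grip point of the bolt's upright round handle, 14 mm diameter, 16 mm below the handle's top, 58 mm above the rod's axis; at rest 128 mm above the cart top, 188 mm from the hinge along the gate.
- bolt_lift (a joint): How far the bolt is lifted in its staples, m: 0 = hanging, limit 0.020. The nose clears the lip from about 0.012; it falls back by its own weight (about 2 N).
- bolt_draw (a joint): How far the bolt is drawn towards the hinge (gate's +y), m: starts 0 to 0.003, limit 0.055. Unlifted, the nose meets the lip at about 0.007; the nose is clear of lip and cheek beyond 0.025.
- dish_in: White dipping dish 62 mm across, 24 mm high, in the caddy behind the fence; leave alone. Origin: centre of its underside.
- dish_a: White dipping dish 80 mm across, 24 mm high, on the cart top; leave alone. Origin: centre of its underside.
- dish_b: Another such dish, 80 mm across; leave alone.
- dish_c: Another such dish, 80 mm across; leave alone.
- rest: Green glass chopstick rest, 62 x 20 x 16 mm; leave alone. Origin: centre of its underside.
There are look-alikes about, which are no part of the job. There is more than one size of the pot; the job needs the largest.

How it is judged (in metres and radians):
On the way, in this order (a step that is already met when the one before it is completed fails the run):
1. the pot is clamped: at the end wall within 3 mm, the sprung plate pressed in at least 2 mm, the fence let go, the bolt still in its keeper (y of pot in the frame of caddy below -0.1015 m and value of joint plate above 0.002 m and contact force between the fingers and caddy below 0.3 N and value of joint bolt_draw below 0.015 m and value of joint gate below 0.05 rad), for 0.2 s.
2. the bolt is lifted over the lip (value of joint bolt_lift above 0.008 m and value of joint bolt_draw above 0.012 m).
3. the bolt is clear of the keeper, the gate not yet opened (value of joint bolt_draw above 0.025 m and value of joint gate below 0.12 rad), for 0.05 s.
At the end, for the whole second after the job is handed in: The gate stands still between 0.2 and 0.55 rad open (about 11 to 31 degrees), held against its spring by the gripper (at least 0.8 N between fingers and gate or bolt); the pot stands upright (within 0.1 rad), within 3 mm of the end wall, with the sprung plate still pressed in at least 1.5 mm (value of joint gate between 0.2 and 0.55 rad and velocity of joint gate between -0.1 and 0.1 rad/s and contact force between the fingers and gate_leaf above 0.8 N and y of pot in the frame of caddy below -0.1015 m and value of joint plate above 0.0015 m and angle between pot's own z axis and vertical below 0.1 rad); the arm keeps its last pose, push and grip.
It fails at once if the pot is squeezed hard (contact forces of the caddy and fence on the pot add up to more than 30 N) (contact force between pot and caddy above 30 N).
It fails at once if a dish or the chopstick rest is moved by more than 40 mm (distance of any of dish_in, dish_a, dish_b, dish_c, rest from where it was at the start of the episode above 0.04 m).
It also fails if it takes over 46 s, if anything falls off the work surface, if the arm or the gripper's body presses on something with over 40 N, if the wrist force passes 120 N, or if a joint passes its speed limit or range.

## Working session

There is one attempt and no reset: what is moved stays moved. The work goes in short steps, each a Python script; the robot and the scene stay as the last script left them, time stands still between calls to the robot, and variables do not carry over. Pictures are saved under pics/ and viewed, and the job is handed in when it is done.

```bash
ls; mkdir -p pics; python3 - <<'E'
from cell import bot,fingers,solve_ik,status,camera
import cv2,pickle
s=status.state();print({k:s[k] for k in('time_s','tcp_pos','eef_rot','ft_force','opening')})
d={}
for n in("scene","top","wrist"):
    c=camera(n);d[n]=c;cv2.imwrite(f"pics/{n}0.png",c["image"]);print(n,c["mtx"],c["eye"],c["attitude"])
pickle.dump(d,open("c0.pkl","wb"))
E
```

```text
pics
{'time_s': 0.0, 'tcp_pos': array([ 0.20405978, -0.59050661,  0.40395722]), 'eef_rot': array([-1.79911639e+02,  9.50953097e-03,  1.90625269e+01]), 'ft_force': array([0.23169107, 0.77390086, 0.11825881]), 'opening': 1.002953624479802}
scene [[386.81400537   0.         249.91612673]
 [  0.         386.81400537 189.023857  ]
 [  0.           0.           1.        ]] [ 1.10321663 -0.25514022  0.8902627 ] [-142.4798734     0.87504938   61.44308714]
top [[377.0834308    0.         256.53859545]
 [  0.         377.0834308  189.93842288]
 [  0.           0.           1.        ]] [ 0.41098412 -0.00971321  0.94691286] [-167.59005295    0.31383557  -86.27777902]
wrist [[308.5479161    0.         254.33979373]
 [  0.         308.5479161  190.17475289]
 [  0.           0.           1.        ]] [ 0.2716564  -0.56617302  0.38352388] [ 1.64241982e+02  1.29357345e-01 -7.09158421e+01]
```

View pics/scene0.png

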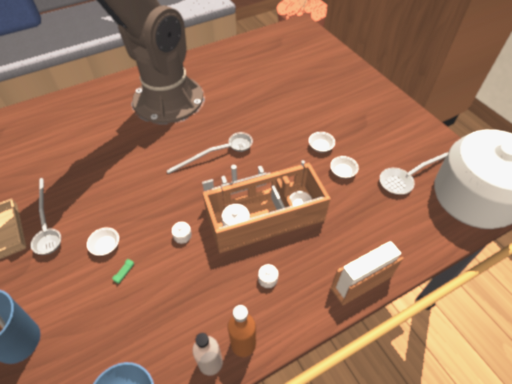

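View pics/top0.png

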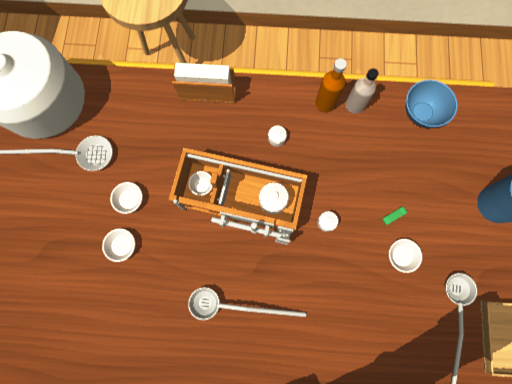

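View pics/wrist0.png

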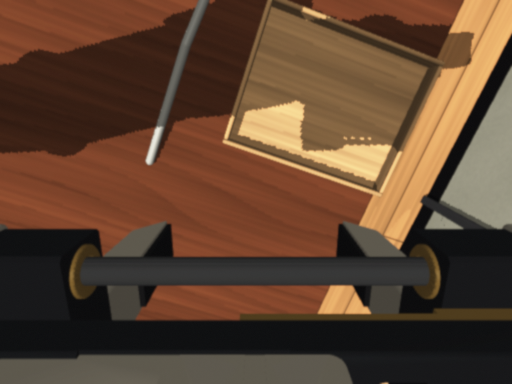

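```bash
python3 - <<'E'
import pickle,cv2
d=pickle.load(open("c0.pkl","rb"))
a=d["top"]["image"][135:255,160:320];cv2.imwrite("pics/tz.png",cv2.resize(a,None,fx=5,fy=5,interpolation=cv2.INTER_CUBIC))
a=d["scene"]["image"][150:260,190:340];cv2.imwrite("pics/sz.png",cv2.resize(a,None,fx=5,fy=5,interpolation=cv2.INTER_CUBIC))
E
```

```text
(no output)
```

View pics/tz.png

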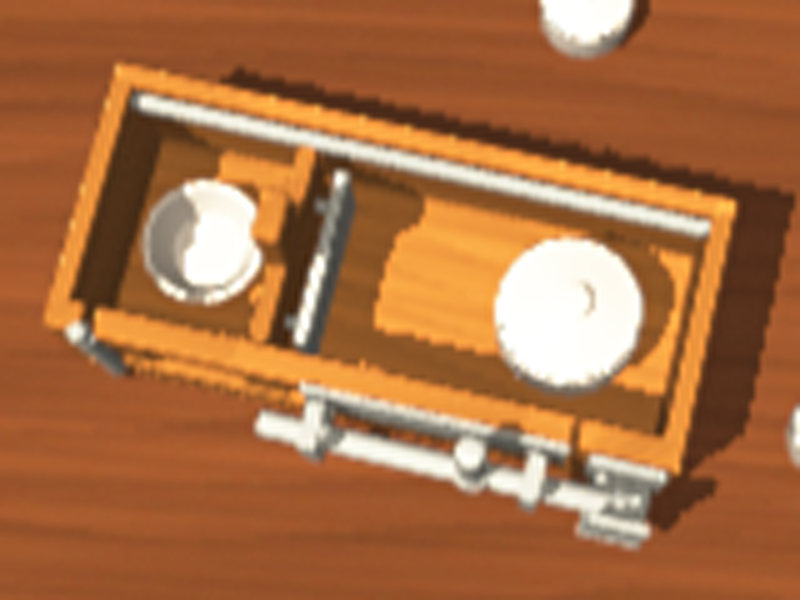

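View pics/sz.png

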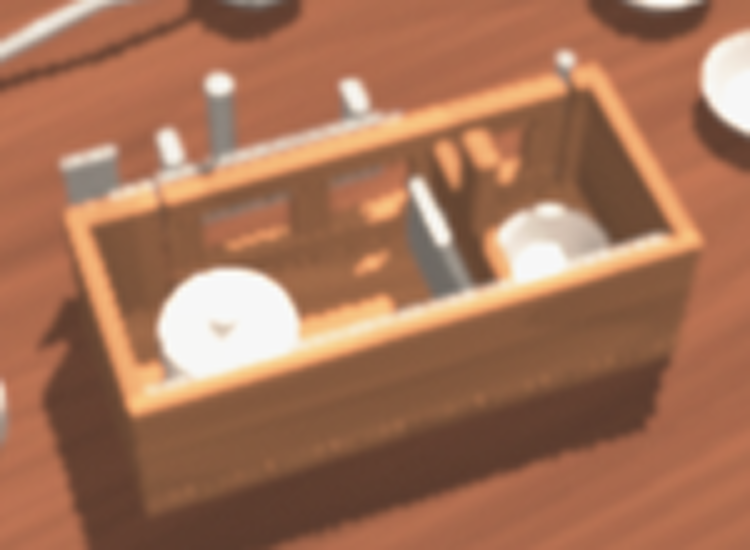

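```bash
cat > h.py <<'E'
import numpy as np,pickle,cv2
from scipy.spatial.transform import Rotation as R
def ray(c,px,z):
    p=np.atleast_2d(px).astype(float); p=np.c_[p,np.ones(len(p))]@np.linalg.inv(c["mtx"]).T
    w=R.from_euler('xyz',c["attitude"],degrees=True).apply(p); e=np.array(c["eye"])
    t=(z-e[2])/w[:,2]; return e+w*t[:,None]
def proj(c,P):
    q=R.from_euler('xyz',c["attitude"],degrees=True).inv().apply(np.atleast_2d(P)-np.array(c["eye"]))
    q=q@c["mtx"].T; return q[:,:2]/q[:,2:]
def fit(loc,w): # 2d rigid
    loc=np.array(loc);w=np.array(w)[:,:2];a=loc.mean(0);b=w.mean(0)
    H=(loc-a).T@(w-b);th=np.arctan2(H[0,1]-H[1,0],H[0,0]+H[1,1])
    M=np.array([[np.cos(th),-np.sin(th)],[np.sin(th),np.cos(th)]]);t=b-M@a
    return t,th,w-(loc@M.T+t)
E
python3 - <<'E'
from h import *
d=pickle.load(open("c0.pkl","rb"));c=d["top"]
z=lambda l,ox,oy:np.array(l)/5.+[ox,oy]-.4
t=z([(118,65),(735,203),(680,470),(45,325)],160,135)
loc=[(.065,.15),(.065,-.15),(-.065,-.15),(-.065,.15)]
W=ray(c,t,.1);print(W);T,th,r=fit(loc,W);print(T,np.degrees(th),r)
print("nadir",proj(c,[c["eye"][0],c["eye"][1],0]))
s=d["scene"]; t2=z([(592,65),(700,243),(137,413),(68,213)],190,150)
loc2=[(-.065,.15),(.065,.15),(.065,-.15),(-.065,-.15)]
W=ray(s,t2,.1);T2,th2,r=fit(loc2,W);print(T2,np.degrees(th2),r)
inv=lambda P:(np.array(P)[:,:2]-T)@np.array([[np.cos(th),-np.sin(th)],[np.sin(th),np.cos(th)]])
print("handle top",inv(ray(c,z([(470,448)],160,135),.144)), "tab",inv(ray(c,z([(272,210)],160,135),.142)),"pot",inv(ray(c,z([(568,310)],160,135),.06)),"dish_in", inv(ray(c,z([(204,240)],160,135),.034)),"plate top",inv(ray(c,z([(342,178),(305,345)],160,135),.09)))
# z frame markers
E
```

```text
[[ 0.68774173  0.18643366  0.1       ]
 [ 0.63895255 -0.10651958  0.1       ]
 [ 0.51345577 -0.08638347  0.1       ]
 [ 0.56121767  0.20650045  0.1       ]]
[0.60034193 0.05000776] -9.31237661393967 [[-0.0010161  -0.00107912]
 [-0.00126019  0.00201388]
 [ 0.00152974  0.00111378]
 [ 0.00074655 -0.00204853]]
nadir [[258.65349158 272.91422435]]
[0.60117087 0.04994555] -9.264252522772576 [[ 0.00078625 -0.00349431]
 [-0.00140256 -0.00180133]
 [-0.00137391  0.00282535]
 [ 0.00199022  0.00247029]]
handle top [[-0.08052888 -0.05623375]] tab [[0.00265509 0.05283316]] pot [[ 0.00487016 -0.08345755]] dish_in [[0.00423935 0.10114282]] plate top [[ 0.03673811  0.03375689]
 [-0.04465297  0.03113144]]
```

```bash
cat >> h.py <<'E'
YAW=-9.29; T=np.array([.6007,.0500])
_M=R.from_euler('z',YAW,degrees=True).as_matrix()[:2,:2]
def W(x,y,z): return [*(T+_M@[x,y]),z]
def L(p): return (np.array(p)[:2]-T)@_M
def F(s): return np.r_[np.array(s["ft_force"])[:2]@_M,s["ft_force"][2]]
ORI=[180,0,YAW]
E
python3 - <<'E'
from h import *
from cell import *
for n,p in dict(up=W(.001,.053,.36),tab=W(.001,.053,.284),tabend=W(.001,-.053,.284),h=W(-.083,-.057,.287),dr=W(-.083,-.02,.30)).items(): print(n,np.round(p,3),solve_ik(p,ORI))
a=.4;print(solve_ik(W(-.065-.15*np.sin(a),.13-.15*np.cos(a),.3),[180,0,YAW-np.degrees(a)]))
fingers.grip(0.55,10)
bot.move_pose(W(.001,.053,.36),ORI)
s=status.state();print(s['time_s'],L(s['tcp_pos']),s['tcp_pos'],s['eef_rot'],F(s))
c=camera("wrist");cv2.imwrite("pics/w1.png",c["image"]);pickle.dump(c,open("w1.pkl","wb"))
E
```

```text
up [0.61  0.102 0.36 ] [   4.0431883    29.31511763  -27.35895632   92.51337835   14.79318218
   61.79254639 -126.64574773]
tab [0.61  0.102 0.284] [   1.24958269   33.22446895  -23.23485668   97.21430407   15.74508601
   52.80367034 -127.46843843]
tabend [ 0.593 -0.002  0.284] [   4.30747001   29.80682884  -13.10703129  101.6372955     8.52261519
   49.51825466 -111.96108138]
h [0.51  0.007 0.287] [   8.1717395    23.72793919  -19.53063865  112.73774654   10.91280079
   45.28274696 -116.83407163]
dr [0.516 0.044 0.3  ] [   7.92094363   24.038125    -24.52263042  110.66183639   13.14835226
   48.00898422 -122.86988919]
[   3.16907348   20.6254093   -21.33631527  115.58437176   10.34023239
   45.5647933  -146.39991822]
3.8167 [0.00139878 0.05201486] [0.61047727 0.10110682 0.3599549 ] [ 1.79969314e+02 -7.26925139e-03 -9.36936700e+00] [-0.44675305 -0.22038916 -0.05959491]
```

View pics/w1.png

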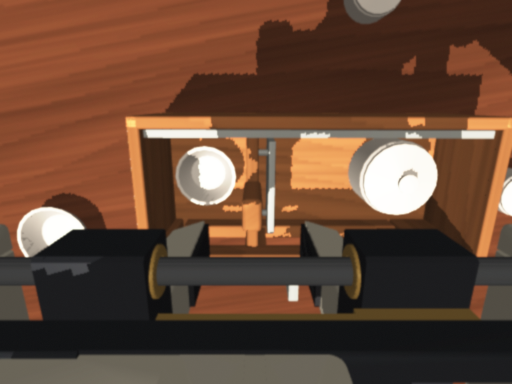

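```bash
python3 - <<'E'
from h import *
from cell import *
bot.move_l(W(.001,.053,.284),feed=.12)
fingers.grip(0.0,12)
s=status.state();print(s['time_s'],L(s['tcp_pos']),s['tcp_pos'],F(s),s['opening'])
for y in (.03,):
    bot.move_l(W(.001,y,.284),feed=.06)
    s=status.state();print(s['time_s'],y,L(s['tcp_pos']),F(s),s['opening'])
c=camera("top");cv2.imwrite("pics/t2.png",cv2.resize(c["image"][135:255,160:320],None,fx=5,fy=5))
E
```

```text
5.3167 [0.00103649 0.05319079] [0.61030957 0.10232581 0.28415557] [0.16133993 1.91224866 1.75652836] 0.15658693675550756
5.85 0.03 [0.00099859 0.02953485] [-1.42305158 -0.70433021  4.02450241] 0.15556448114362287
```

View pics/t2.png

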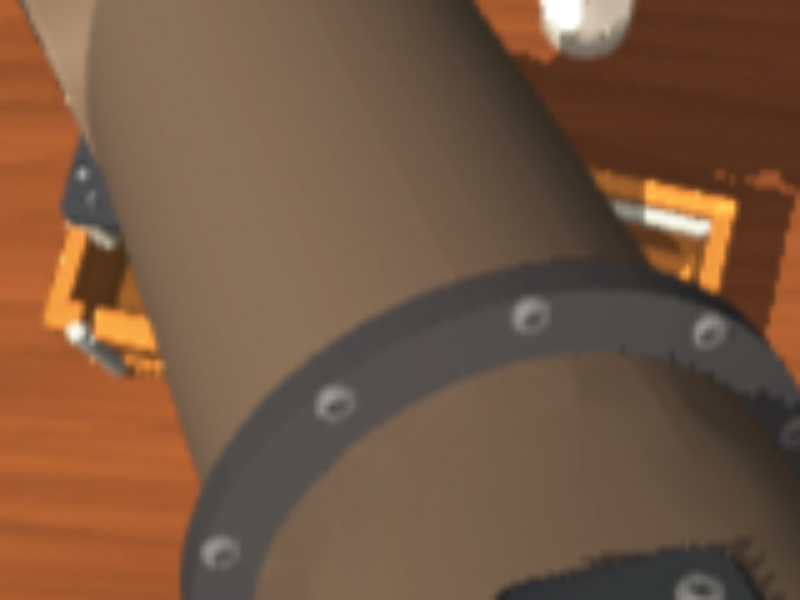

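```bash
python3 - <<'E'
from h import *
from cell import *
c=camera("scene");cv2.imwrite("pics/s2.png",cv2.resize(c["image"][130:260,180:340],None,fx=4,fy=4))
for y in (-.01,-.02,-.03,-.036,-.040,-.043,-.046):
    bot.move_l(W(.001,y,.284),feed=.05)
    s=status.state();print(s['time_s'],y,L(s['tcp_pos']),F(s),s['joint_torque'][:3],s['opening'])
c=camera("scene");cv2.imwrite("pics/s3.png",cv2.resize(c["image"][130:260,180:340],None,fx=4,fy=4))
c=camera("wrist");cv2.imwrite("pics/w3.png",c["image"])
E
```

```text
6.9 -0.01 [ 0.00084173 -0.00951346] [-2.50755066  3.14140485  5.74970374] [  2.2973413  -65.85010529  -4.67787981] 0.1542126893918934
7.25 -0.02 [ 0.00085499 -0.02025724] [-4.19506765  1.37320647  6.60032679] [  1.12214349 -64.80644703  -5.58956489] 0.15316013074943816
7.6 -0.03 [ 0.00081972 -0.03015506] [-4.06419044  0.86361591  6.50568731] [  1.3105204  -64.59508181  -5.38857713] 0.15233175173544242
7.8667 -0.036 [ 0.00080515 -0.03587384] [-2.75953917  2.83176261  6.8249942 ] [  1.86001562 -64.73264694  -4.88230258] 0.1518492849981514
8.1167 -0.04 [ 0.00076638 -0.0395608 ] [-3.20395037  3.67398301  4.98235804] [  2.39828937 -64.87709284  -4.37768251] 0.15064618716339437
8.3667 -0.043 [ 0.00076746 -0.04234442] [-4.03708297  4.04003423  6.01286217] [  2.75165409 -64.9603343   -4.0374881 ] 0.15212352544608085
8.6167 -0.046 [ 0.00073777 -0.04527434] [-4.50048816  4.43306316  5.11490071] [  2.83778071 -64.90721941  -3.94194156] 0.1525644458917353
```

View pics/s3.png

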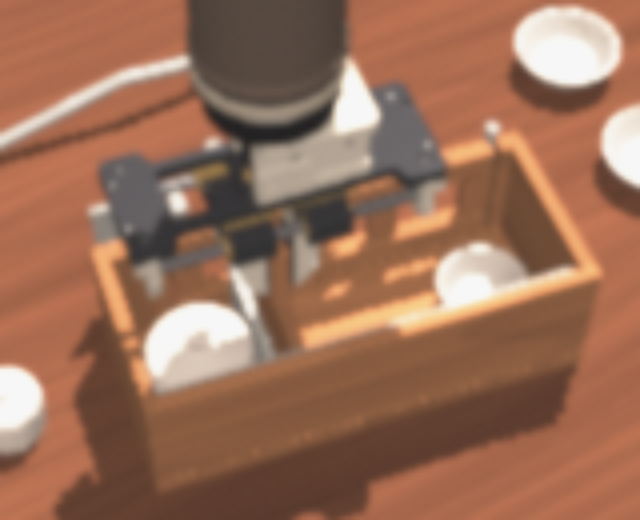

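View pics/w3.png

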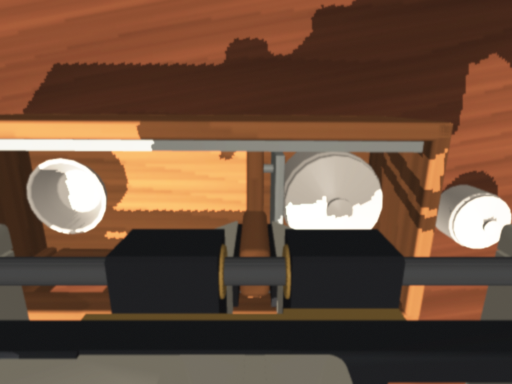

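```bash
python3 - <<'E'
from h import *
from cell import *
for y in (-.048,-.050,-.0515,-.053):
    bot.move_l(W(.001,y,.284),feed=.03)
    bot.dwell(.1)
    s=status.state();print(s['time_s'],y,L(s['tcp_pos']),F(s),s['joint_torque'][:3])
c=camera("wrist");cv2.imwrite("pics/w4.png",c["image"]);pickle.dump(c,open("w4.pkl","wb"))
E
```

```text
9.0667 -0.048 [ 0.00073699 -0.0471381 ] [-2.94145498  4.15616096  5.44931973] [  3.03103834 -64.95414734  -3.72148588]
9.4167 -0.05 [ 0.00072792 -0.049082  ] [-3.48598805  3.80749191  4.68995035] [  3.09240103 -64.92510796  -3.65448587]
9.7667 -0.0515 [ 0.00070508 -0.05044173] [-3.65715928  5.5564539   5.06876378] [  3.37329179 -65.01069546  -3.40292975]
10.1167 -0.053 [ 0.00071026 -0.05172998] [-2.89900696  6.4901194   5.71199771] [  3.79396185 -65.16088486  -3.03079337]
```

View pics/w4.png

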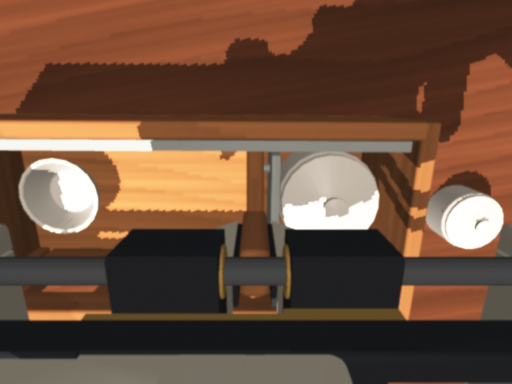

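```bash
python3 - <<'E'
from h import *
from cell import *
def pr():
    s=status.state();print(s['time_s'],L(s['tcp_pos']),F(s),s['joint_torque'][:3],s['opening'])
bot.move_l(W(.001,-.054,.284),feed=.03);bot.dwell(.1);pr()
bot.move_l(W(.001,-.0533,.284),feed=.03);bot.dwell(.1);pr()
fingers.grip(.45,12);bot.dwell(.1);pr()
bot.move_l(W(.001,-.0533,.36),feed=.15);pr()
c=camera("wrist");cv2.imwrite("pics/w5.png",c["image"]);pickle.dump(c,open("w5.pkl","wb"))
c=camera("top");cv2.imwrite("pics/t5.png",cv2.resize(c["image"][135:255,160:320],None,fx=5,fy=5))
c=camera("scene");cv2.imwrite("pics/s5.png",cv2.resize(c["image"][140:260,180:340],None,fx=5,fy=5));pickle.dump(c,open("s5.pkl","wb"))
E
```

```text
10.5167 [ 0.00069724 -0.05244247] [-3.13439955  7.39692869  4.09127895] [  4.2587328  -65.34409046  -2.61976428] 0.15278546498508017
10.8667 [ 0.00071107 -0.05236414] [-3.2350009   5.41484641  5.12215699] [  3.18528123 -64.87509727  -3.53726998] 0.15211837774695133
11.625 [ 0.00100214 -0.05335849] [ 1.21094445e+00 -2.13441945e-04  6.36899265e-01] [ 2.01473903e-02 -6.73621202e+01 -7.15199053e+00] 0.45040822154443977
12.2833 [ 0.00072504 -0.05350874] [-0.06226614  0.44020507 -0.04431673] [ -0.07394741 -66.15334511  -7.00292587] 0.4468180423147009
```

View pics/w5.png

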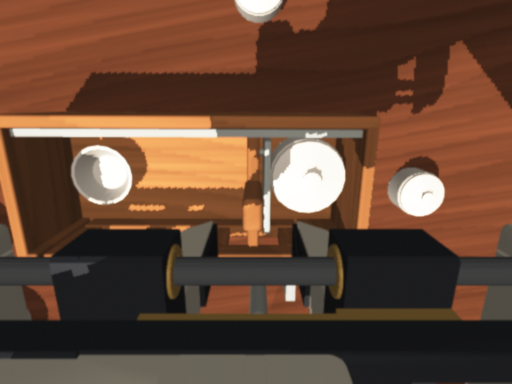

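View pics/s5.png

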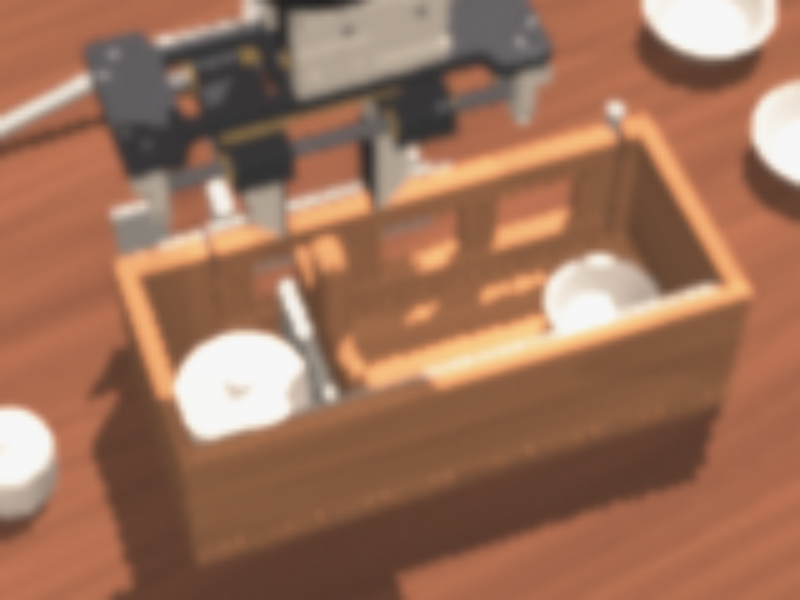

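```bash
python3 - <<'E'
from h import *
c=pickle.load(open("w5.pkl","rb"));a=c["image"]
cv2.imwrite("pics/w5z.png",cv2.resize(a[105:255,235:395],None,fx=5,fy=5,interpolation=cv2.INTER_CUBIC))
for z in (.055,.065): print(z,L(ray(c,[[272.5,175]],z)[0]),L(ray(c,[[345.5,175]],z)[0]))
print(L(ray(c,[[377,117]],.1)[0]),L(ray(c,[[0,117]],.1)[0]))
E
```

```text
0.055 [ 0.00674042 -0.07035485] [ 0.0067558  -0.13918005]
0.065 [ 0.00904758 -0.06975013] [ 0.00906242 -0.1361501 ]
[ 0.0619519  -0.14567131] [0.06188386 0.1384723 ]
```

View pics/w5z.png

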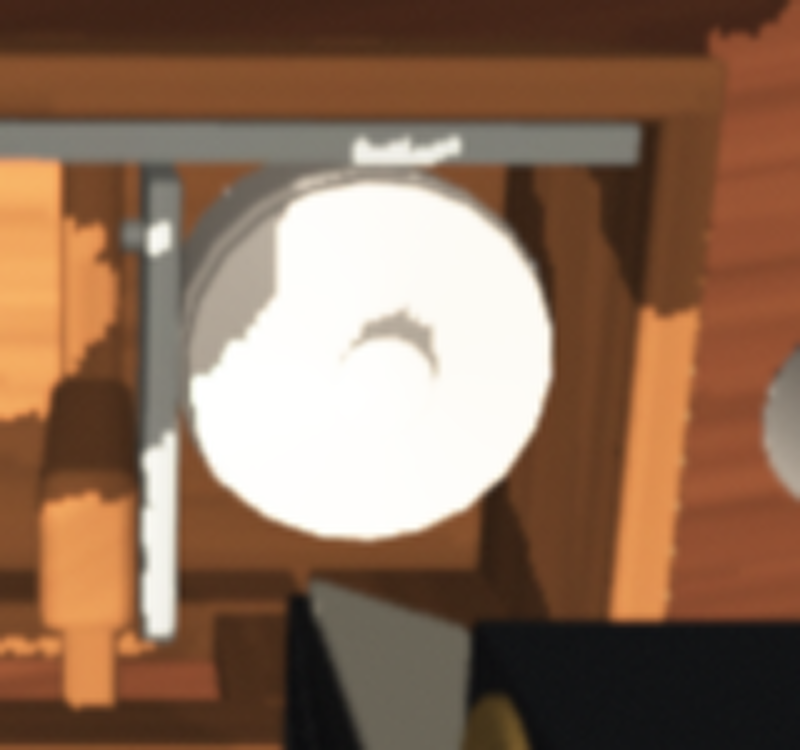

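```bash
python3 - <<'E'
from h import *
a=pickle.load(open("w1.pkl","rb"))["image"];b=pickle.load(open("w5.pkl","rb"))["image"]
f=lambda i:cv2.resize(i[130:250,235:295],None,fx=5,fy=5,interpolation=cv2.INTER_CUBIC)
cv2.imwrite("pics/cmp.png",np.hstack([f(a),f(b)]))
c=pickle.load(open("w5.pkl","rb"))
print(L(ray(c,[[260,180],[261,180]],.09)[0]),L(ray(c,[[261,180]],.09)[0]))
E
```

```text
[ 0.01055793 -0.05792921] [ 0.01055811 -0.05875948]
```

View pics/cmp.png

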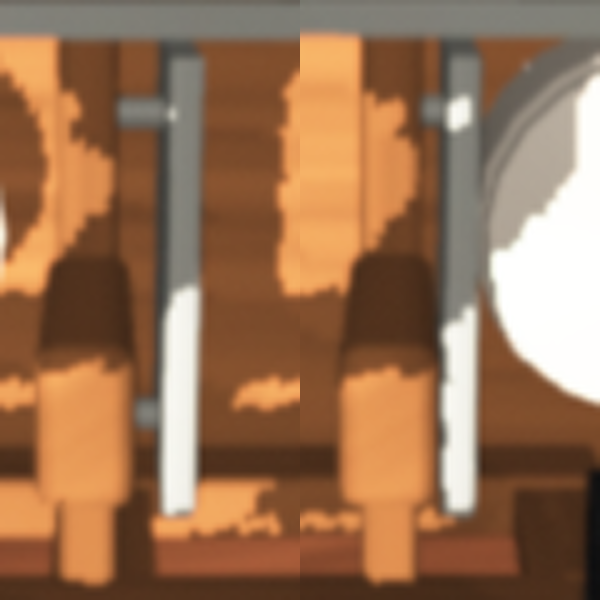

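```bash
python3 - <<'E'
from h import *
from cell import *
bot.move_l(W(-.083,-.056,.345),feed=.15)
c=camera("wrist");cv2.imwrite("pics/w6.png",c["image"]);pickle.dump(c,open("w6.pkl","wb"))
c=camera("scene");cv2.imwrite("pics/s6.png",cv2.resize(c["image"][130:260,180:340],None,fx=5,fy=5));pickle.dump(c,open("s6.pkl","wb"))
print(status.state()['time_s'])
E
```

```text
13.25
```

View pics/w6.png

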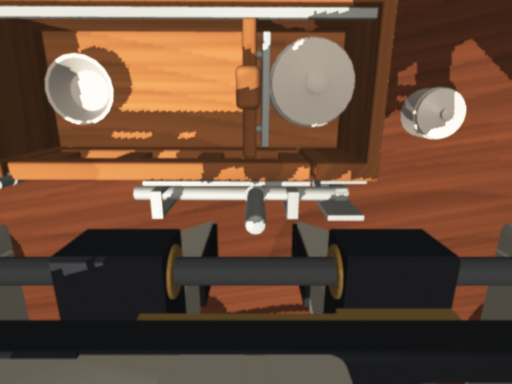

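View pics/s6.png

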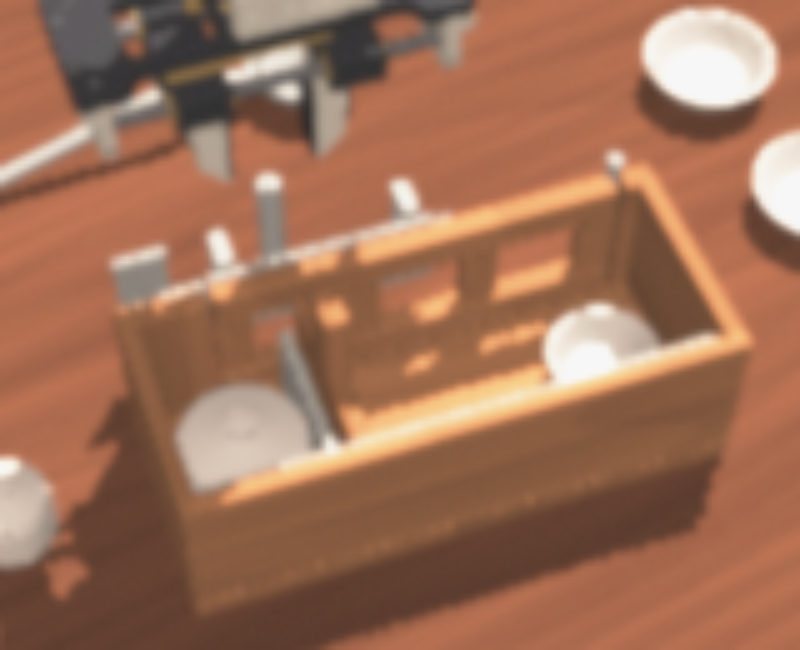

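```bash
python3 - <<'E'
from h import *
from cell import *
def pr(n):
    s=status.state();print(n,s['time_s'],L(s['tcp_pos']),s['tcp_pos'][2],F(s),s['opening'])
bot.move_l(W(-.083,-.056,.288),feed=.1);pr('down')
fingers.grip(0,30);pr('grip')
p=status.state()['tcp_pos'];y0=L(p)[1]
bot.move_l(W(-.083,y0,.304),feed=.04);bot.dwell(.1);pr('lift')
c=camera("scene");cv2.imwrite("pics/s7.png",cv2.resize(c["image"][130:260,180:340],None,fx=5,fy=5))
E
```

```text
down 13.9667 [-0.08272996 -0.05581636] 0.2882750291660273 [-0.25149432  0.27618207  0.72286041] 0.44793169528022386
grip 14.5333 [-0.08290489 -0.05601113] 0.28825474633769493 [-0.24417463 -1.30229007  2.68288312] 0.14334288445693621
lift 15.1833 [-0.08298471 -0.05603514] 0.303915001223342 [ 0.85035673  0.60645259 -1.41256728] 0.14335790391202463
```

View pics/s7.png

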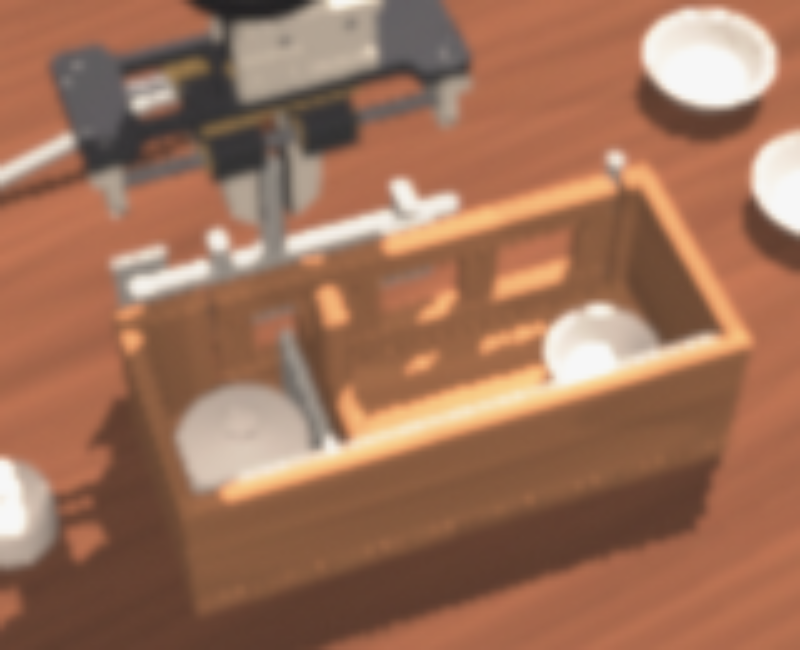

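```bash
python3 - <<'E'
from h import *
from cell import *
def pr(n):
    s=status.state();print(n,s['time_s'],L(s['tcp_pos']),s['tcp_pos'][2],F(s),s['opening'])
for y in (-.046,-.036,-.026,-.018):
    bot.move_l(W(-.083,y,.304),feed=.05);pr(y)
bot.dwell(.15)
c=camera("scene");cv2.imwrite("pics/s8.png",cv2.resize(c["image"][130:260,180:340],None,fx=5,fy=5))
E
```

```text
-0.046 15.5833 [-0.08297273 -0.04515122] 0.3040408481398805 [ 1.99441261  0.4380028  -1.06828367] 0.14462969831484643
-0.036 15.9333 [-0.08300399 -0.03533764] 0.304077200358433 [ 1.96981092  0.26764    -1.66120279] 0.14669342531312582
-0.026 16.2833 [-0.08297057 -0.02534435] 0.3040948155934574 [ 1.86237721  0.51720326 -2.58867413] 0.1471485542662475
-0.018 16.5917 [-0.08296158 -0.0173926 ] 0.3040856649070798 [ 1.98526181  1.17197753 -1.85566825] 0.14440297089833798
```

View pics/s8.png

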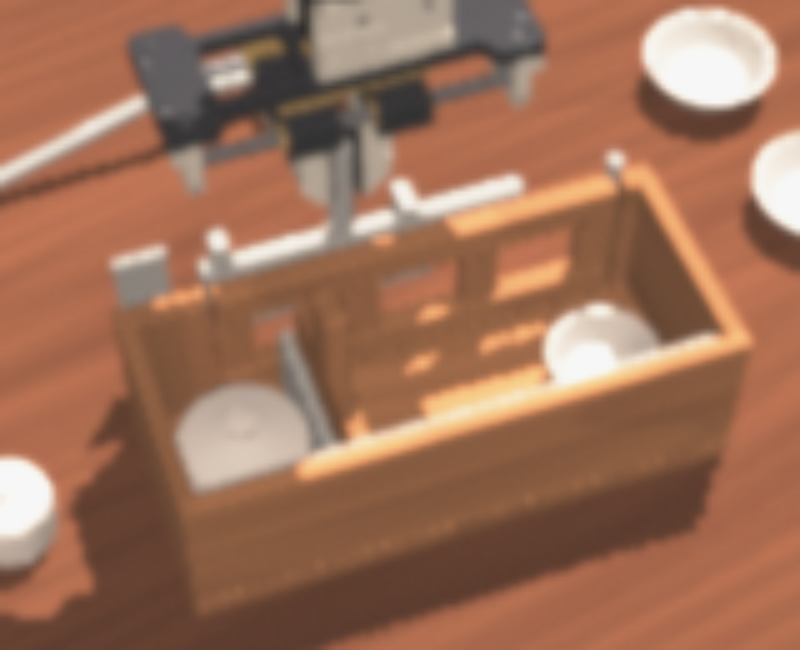

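```bash
python3 - <<'E'
from h import *
from cell import *
def pr(n):
    s=status.state();print(n,s['time_s'],L(s['tcp_pos']),s['tcp_pos'][2],F(s),s['opening'],s['q'][6])
y=L(status.state()['tcp_pos'])[1]-.13
for a in np.linspace(.06,.37,6):
    ca,sa=np.cos(a),np.sin(a); x=-.018
    bot.move_l(W(-.065+x*ca+y*sa,.13-x*sa+y*ca,.304),feed=.05,rot=[180,0,YAW-np.degrees(a)]);pr(round(a,2))
bot.dwell(.3);pr('end')
for n in("scene","wrist","top"):
    c=camera(n);cv2.imwrite(f"pics/{n}9.png",c["image"] if n=="wrist" else cv2.resize(c["image"][120:260,160:340],None,fx=4,fy=4));pickle.dump(c,open(f"{n}9.pkl","wb"))
E
```

```text
0.06 17.1167 [-0.09181812 -0.01672813] 0.30410345821989493 [ 2.59345037  0.6175474  -1.72469584] 0.14469339126532144 -128.37144927690858
0.12 17.45 [-0.1006404  -0.01480434] 0.3040615422305356 [ 2.04279044 -0.05756331 -1.77023484] 0.1429853316635712 -131.94320083615952
0.18 17.7833 [-0.1094902  -0.01229574] 0.30407680291628025 [ 2.51342209 -0.35212068 -2.27067955] 0.14501474033677578 -135.61883317766726
0.25 18.1167 [-0.11818901 -0.00928506] 0.30405015958774784 [ 1.28395861 -1.0514425  -2.10681475] 0.14632214271613886 -139.38648384566855
0.31 18.45 [-0.12670184 -0.00569772] 0.30403794342206614 [ 1.75052008 -1.71393749 -2.18330403] 0.14374028121142338 -143.23730879413537
0.37 18.7833 [-0.13500632 -0.00159518] 0.30403786634870444 [ 2.11719396 -1.17798036 -1.92126778] 0.1456409571529662 -147.17782126330908
end 19.0833 [-0.13506183 -0.00159024] 0.30399860442178295 [ 1.4747582 -2.0511726 -1.9409805] 0.14302968141335418 -147.2678670922727
```

View pics/scene9.png

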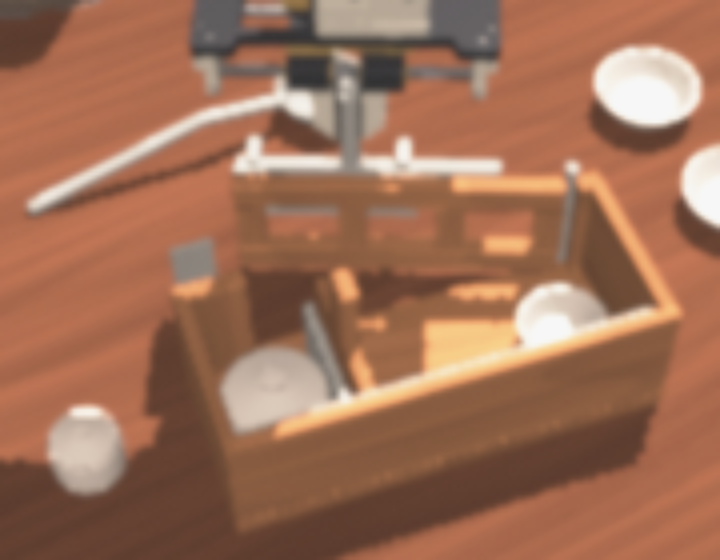

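View pics/wrist9.png

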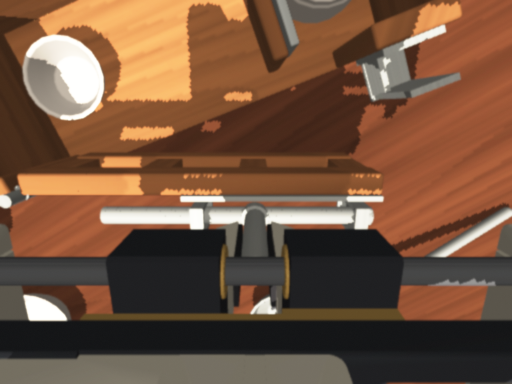

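View pics/top9.png

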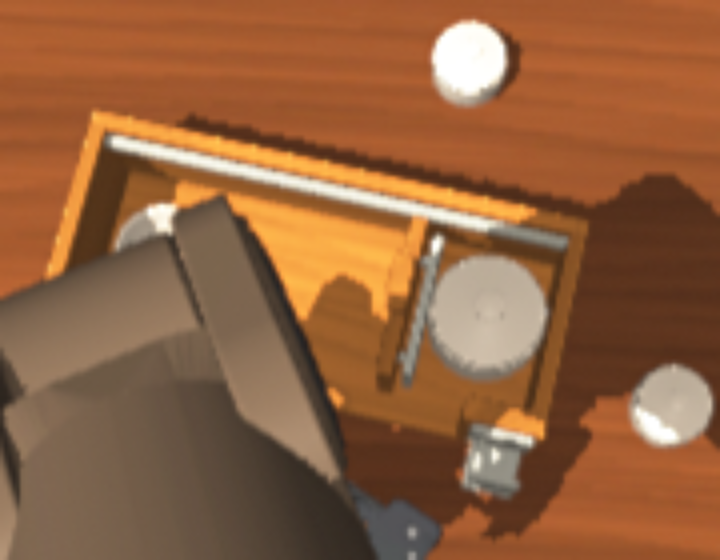

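The scene view shows the gate open about 20°, with the handle still between the pads. The wrist view shows the gate parallel to the jaws, so it is at about 0.37 rad. In the top view the pot at about (488,315) is upright, with the plate against it and the end wall on its other side. I'm handing the job in.

```bash
python3 - <<'E'
from h import *
from cell import *
bot.dwell(.3);s=status.state();print(s['time_s'],s['opening'],F(s),np.abs(s['qvel']).max())
bot.close_job()
E
```

```text
19.5333 0.14351083541287957 [ 3.02700743 -1.13147645 -1.34338443] 0.07096329140657008
the job is handed in; nothing more can be done
```

I clamped the pot, drew the bolt and swung the gate open about 20°. I handed the job in at 19.5 s of the 46 s allowed, still holding the gate. No verdict is reported, so what follows rests on my own checks.

- **Pot:** I slid the fence by its tab until the push force began to climb, which showed the pot had reached the end wall. I went about 3 mm further, then let go. Comparing wrist pictures from before and after puts the plate about 3.5 mm in. The last top view shows the pot upright, with the plate against it.
- **Bolt:** I lifted it 16 mm and drew it about 40 mm. The scene picture shows the nose clear of the keeper.
- **Gate:** I swung it about the hinge to about 0.37 rad. The last checks showed the handle still gripped (14 mm jaw opening), a steady pull of about 2–3 N and the arm at rest.
- **Dishes and chopstick rest:** The arm touched none of them. I didn't measure their final positions.

One check disagreed. The wrist view placed the caddy's end corner about 3 mm from where the top and scene views put it. I relied on the force and on the before-and-after comparison, since neither depends on that offset.

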